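# Show which loudspeaker driver goes in the open cabinet

## Robot

A 6-joint arm with a two-finger parallel gripper is mounted at the origin on the work surface. World frame = base frame: x ahead of the robot, y to its left, z up, the work surface at z = 0. Lengths are in m, angles in degrees, forces in N, time in s.
With the tool pointing down it reaches from about 0.4 to 0.825 m from the base axis. Payload 7 kg.
Tool frame: the origin (TCP) lies at the very end of the fingers, on their centre line; the grasp point (between the pads) lies 19 mm behind it (ctrl.pinch_z is the distance from the TCP to the grasp point, in m); z points along the fingers, x is the direction in which the jaws open and shut, and the axes are right-handed (so a half turn about z gives the same grasp; the last joint's range is limited). The gripper opens to 88 mm and grips with 3 to 60 N. Pads are 19 mm wide; open, the fingers measure 130 mm over their backs; the gripper's body (78 mm by 193 mm) begins 47 mm behind the grasp point.
Start: joints at [-57.118, 20.546, 0.682, 0, -70.136, -16.507], TCP at [0.19, -0.648, 0.227] pointing down, gripper open.
Joint ranges: [-176.03, 176.03], [-82.01, 121.73], [-58.28, 71.71], [-173.87, 95.51], [-174.79, -0.11], [-173.66, 173.66]. Speed limits (degrees/s): [136.94, 136.94, 172.46, 180, 180, 180].

## Interface

Orientations are given as [roll, pitch, yaw] about the fixed x, y, z axes, in that order (R = Rz(yaw) Ry(pitch) Rx(roll)).
In Python, from plant import ctrl gives the robot as it stands.
- The arm moves only by the tool carry_out, never from a script. Its argument "increments" is a list of rows, each a list of 7 numbers: the turn, a rotation vector about the world's x, y, z in degrees, then the shift along the world's x, y, z in mm, then the closure, from 0 (fully open) to 1 (shut). In form: [[ax, ay, az, dx, dy, dz, grip], ...]. A call has 1 to 20 rows; each row is the pose to reach, as a shift and turn from the pose commanded when the call began; what a row does not reach only later rows make up. A row lasts 1/8 s, in which the tool goes at most 62.5 mm and 10.7 degrees, less where a joint would pass 70% of its speed; a pose out of reach is approached as far as the arm can. A call with a gripper value outside its range is refused whole. The fingers move at their own pace and stop on an object; the grip force is fixed at half the most. Time passes only in rows, so rows that repeat a pose let the fingers close. It gives the time, the measured TCP pose, the force and the opening at its end, in the units of the state.
- ctrl.get_obs(): the state, without advancing time (a new reading comes with each control period).
- ctrl.snapshot(name): name is "scene" or "top" or "wrist"; returns a dict with "pixels" (420x560x3 uint8, blue, green, red), "intrinsics" (3x3 intrinsics, pixels), "rvec" (rotation vector, rad) and "tvec" (3), from world to camera coordinates, as OpenCV has them; the wrist camera has in their place "hand_eye" (4x4, takes a point from camera to tool coordinates, whose origin is the TCP and whose axes are the tool frame's). Camera axes: x right, y down, z forward; pixel columns grow to the right and rows downward; lengths in m; the calibration is good to about 2 mm. A picture is of the moment at which its call begins: read the wrist's pose just before it. There is no depth.
- ctrl.close_job(): hands the job in, once; it reports no verdict.
Trained networks look in a picture, given as the dict that the camera call returned (one of the last four; its "shot" number tells which), for a name from the list of things; names that differ only in an ending like _2 or _b are one class to them, and where a whole thing is asked for, a point or a joint stands for the part that bears it (a point fixed in the world has none). Each returns a list of dicts, best first, with "confidence" (0 to 1); they miss things now and then, are a little off and sometimes report something else, mostly with a low value. They report only what shows in the picture. A call takes as long as a camera call. They do not tell look-alikes from the thing itself.
- ctrl.search_frame(picture, label): "centre" ([x, y, z] in m, in world coordinates, good to about 4 mm: the middle of the surface that is visible of it).
- ctrl.outline_of(picture, label): "pixels" (420x560 bool, what is visible of it).
The state is a dict: "clock": time; "joint_pos": joint angles; "qvel": joint speeds; "tau": joint torques, N m; "tool_pos": TCP position; "orientation": TCP orientation; "force": force on the tool from outside, world axes, zero at the start; "moment": the same for the moment, N m; "opening": finger opening in m.
Only numpy, scipy, OpenCV 4.12 (cv2) and the standard library are available. Lean on these libraries where they do the work, as an engineer would, in place of code of your own. Each camera call takes 0.05 s, during which the arm holds its last target. There are 200 camera calls.

## Task

One driver is missing from the small speaker cabinet, and I am about to fit it: show me which of the loose drivers on the bench has the right size of frame for the empty opening, by pointing down at the middle of it, and then point in the same way at the middle of the opening it goes into. Each time bring the fingertips a finger's breadth or two above it, hold still there for a good two seconds, and finish still pointing at the opening. Cones and domes dent at a touch, so touch nothing, leave everything where it lies, and do not come down close over any of the other loose drivers.

Things in the scene. Friction and masses are not known exactly. Their poses are not given: they have to be found in the camera images.
- driver_84_cap (a point): Top centre of the dust cap (black dome 28 mm across, amid a grey cone and black rubber roll) of a loose loudspeaker driver lying on its magnet, cone up. Its round steel frame is 84 mm across, with the upper face 44 mm above the bench; this point is 6 mm below that face, 38 mm above the bench, z up. Easily shoved
- driver_108_cap (a point): Top centre of the dust cap (black dome 36 mm across, amid a grey cone and black rubber roll) of a loose loudspeaker driver lying on its magnet, cone up. Its round steel frame is 108 mm across, with the upper face 54 mm above the bench; this point is 6 mm below that face, 48 mm above the bench, z up. Easily shoved
- driver_132_cap (a point): Top centre of the dust cap (black dome 44 mm across, amid a grey cone and black rubber roll) of a loose loudspeaker driver lying on its magnet, cone up. Its round steel frame is 132 mm across, with the upper face 64 mm above the bench; this point is 6 mm below that face, 58 mm above the bench, z up. Easily shoved
- spare_tweeter_cap (a point): Centre of the top of the dome of a loose spare tweeter that lies on its magnet with the face up: flat black round face plate 90 mm across, 33 mm above the bench, with a small dome 27 mm across in the middle; this point is 40 mm above the bench, z up
- opening (a point): Centre of the empty driver opening, in the plane of the upper face of a brown MDF cabinet lying on its back (260 x 160 mm, 125 mm high, fixed): a 90 mm round hole in a recess for the frame, 111 mm across, 4 mm deep; hollow below. z up. The cabinet's long side runs along x, its middle 58 mm to +x; a fitted tweeter (90 mm black plate, dome 9 mm proud) is 120 mm to +x
- threadlock: Bystander: small white glue bottle standing among the loose drivers, 28 mm across, 68 mm high; origin at the centre of its underside
- screwdriver: Bystander: screwdriver lying beyond the drivers, 200 mm long along its x; origin under it
- microphone: Bystander: hand microphone lying beyond the drivers and the cabinet, 172 mm long along its x, 51 mm across the head; origin under it
- screw_tray: Bystander: grey open tray of screws to the left of the cabinet, 90 x 130 mm, 22 mm high; origin at the centre of its underside
- multimeter: Bystander: yellow multimeter lying to the right of the drivers, 165 x 80 mm, 46 mm high over its dial; origin at the centre of its underside
There are look-alikes about, which are no part of the job. Leave any orange look-alike of the part that bears driver_108_cap alone.

How it is judged (in metres and radians):
On the way, in this order (a step that is already met when the one before it is completed fails the run):
1. pointing at the loose driver that fits the opening (fingertips just above its dust cap) for a good two seconds (horizontal distance between the grasp point and driver_108_cap below 0.025 m and z of the grasp point in the frame of driver_108_cap between 0.008 and 0.07 m), for 1.5 s.
2. then pointing at the empty opening (fingertips just above its middle) for a good two seconds (horizontal distance between the grasp point and opening below 0.025 m and z of the grasp point in the frame of opening between 0.012 and 0.07 m), for 1.5 s.
At the end, for the whole second after the job is handed in: Still pointing at the opening: grasp point within 25 mm sideways of its centre and 12 to 70 mm above the panel (fingertips at most about 50 mm above); every loose driver within 6 mm and every bystander within 10 mm of where it was at the start (all of step 2 and distance of each of driver_108_cap, driver_84_cap, driver_132_cap, spare_tweeter_cap from where it was at the start of the episode below 0.006 m and distance of each of threadlock, screwdriver, microphone, screw_tray, multimeter from where it was at the start of the episode below 0.01 m); the robot touches nothing.
It fails at once if the robot touched something (over 0.3 N) (contact force between any of the fingers, the arm and anything else above 0.3 N).
It fails at once if a loose driver was shoved, tipped or lifted (over 6 mm) (distance of any of driver_108_cap, driver_84_cap, driver_132_cap, spare_tweeter_cap from where it was at the start of the episode above 0.006 m).
It fails at once if a bystander was moved by over 10 mm (distance of any of threadlock, screwdriver, microphone, screw_tray, multimeter from where it was at the start of the episode above 0.01 m).
It fails at once if the robot came down close over one of the other loose drivers (grasp point within 25 mm sideways and 70 mm above the middle of it) ((horizontal distance between the grasp point and driver_84_cap below 0.025 m and z of the grasp point in the frame of driver_84_cap below 0.07 m) or (horizontal distance between the grasp point and driver_132_cap below 0.025 m and z of the grasp point in the frame of driver_132_cap below 0.07 m) or (horizontal distance between the grasp point and spare_tweeter_cap below 0.025 m and z of the grasp point in the frame of spare_tweeter_cap below 0.07 m)).
It also fails if it takes over 43 s, if anything falls off the work surface, if the arm or the gripper's body presses on something with over 40 N, if the wrist force passes 120 N, or if a joint passes its speed limit or range.

## Working session

There is one attempt and no reset: what is moved stays moved. The work goes in short steps, Python scripts to look and compute and a tool call to move; the robot and the scene stay as the last step left them, time stands still between calls to the robot, and variables do not carry over. Pictures are saved under pics/ and viewed, about 8 in all and at most 12, crops included, and the job is handed in when it is done.

Besides the shell and the picture viewer there is one more tool, called after ">>>" in YAML: its name, and indented under it one key for each argument. carry_out: Moves the arm, as the interface text tells. Its arguments: {"type":"object","properties":{"increments":{"type":"array"}},"required":["increments"]}

```bash
mkdir -p pics
cat > h.py <<'E'
from plant import ctrl
import cv2, numpy as np
L=["driver_84_cap","driver_108_cap","driver_132_cap","spare_tweeter_cap","opening","threadlock","screwdriver","microphone","screw_tray","multimeter"]
def project(s,P):
    return cv2.projectPoints(np.float64(P).reshape(-1,1,3),s["rvec"],s["tvec"],s["intrinsics"],None)[0].reshape(-1,2)
E
python3 - <<'E'
from h import *
for n in ("top","scene"):
    s=ctrl.snapshot(n); cv2.imwrite(f"pics/{n}1.png",s["pixels"])
    print(n)
    for l in L:
        print(l,[(np.round(d["centre"],3).tolist(),round(float(d["confidence"]),2)) for d in ctrl.search_frame(s,l)][:4])
o=ctrl.get_obs();print(o["clock"],o["tool_pos"],o["orientation"],o["opening"])
E
```

```text
top
driver_84_cap [([0.654, -0.078, 0.042], 0.9), ([0.559, 0.271, 0.125], 0.2)]
driver_108_cap [([0.594, -0.31, 0.052], 0.82), ([0.174, -0.342, 0.046], 0.71), ([0.396, 0.044, 0.051], 0.71), ([0.528, -0.506, 0.035], 0.26)]
driver_132_cap [([0.463, -0.11, 0.059], 0.59)]
spare_tweeter_cap [([0.376, -0.357, 0.035], 0.72), ([0.562, 0.273, 0.124], 0.2)]
opening [([0.562, 0.269, 0.126], 0.56)]
threadlock [([0.527, -0.214, 0.046], 0.49)]
screwdriver [([0.815, -0.227, 0.023], 0.53)]
microphone [([0.781, 0.081, 0.036], 0.72), ([0.562, 0.27, 0.124], 0.36)]
screw_tray [([0.612, 0.505, 0.006], 0.56)]
multimeter [([0.53, -0.502, 0.033], 0.62)]
scene
driver_84_cap [([0.653, -0.079, 0.038], 0.55)]
driver_108_cap [([0.732, -0.44, 0.05], 0.76), ([0.595, -0.308, 0.05], 0.72), ([0.397, 0.042, 0.047], 0.69), ([0.176, -0.34, 0.052], 0.59)]
driver_132_cap [([0.461, -0.11, 0.057], 0.79)]
spare_tweeter_cap [([0.382, -0.355, 0.034], 0.89)]
opening [([0.601, 0.274, 0.129], 0.65)]
threadlock [([0.536, -0.21, 0.037], 0.44)]
screwdriver [([0.822, -0.22, 0.022], 0.9), ([0.614, 0.509, 0.006], 0.64)]
microphone [([0.79, 0.09, 0.038], 0.57)]
screw_tray [([0.61, 0.507, 0.007], 0.74)]
multimeter [([0.544, -0.498, 0.038], 0.72), ([0.6, 0.274, 0.128], 0.48)]
1.1 [ 0.19030102 -0.6475965   0.22655303] [1.79998881e+02 5.15205953e-05 1.06373862e+02] 0.08773644154474128
```

View pics/top1.png

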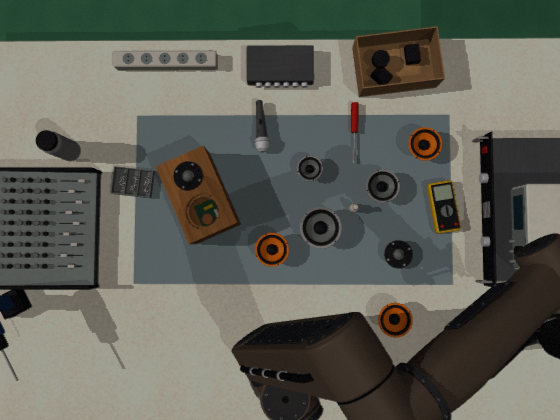

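View pics/scene1.png

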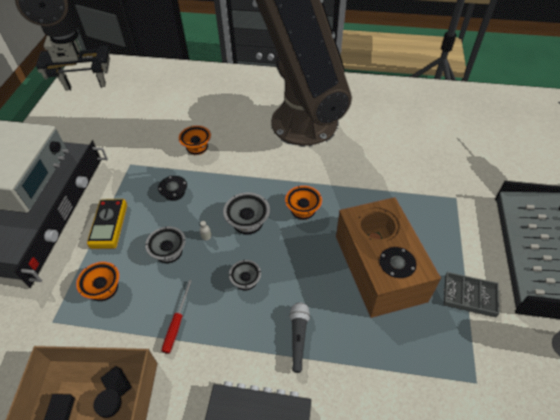

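The top view shows three grey drivers at (310,168), (383,186) and (321,228), which are the 84, 108 and 132 mm ones. The orange look-alikes are at (425,144), (272,249) and (395,320). The opening is near (203,211) and the fitted tweeter at (188,176). The network's "opening" reads as the middle of the cabinet, so I'll measure the opening myself.

```bash
cat >> h.py <<'E'
def back(s,uv,z):
    R=cv2.Rodrigues(np.float64(s["rvec"]))[0];t=np.float64(s["tvec"]).ravel();c=-R.T@t
    d=R.T@np.linalg.solve(s["intrinsics"],[uv[0],uv[1],1.]); return c+d*(z-c[2])/d[2]
def ring(c,r): a=np.linspace(0,2*np.pi,60);return np.c_[c[0]+r*np.cos(a),c[1]+r*np.sin(a),0*a+c[2]]
E
python3 - <<'E'
from h import *
s=ctrl.snapshot("top")
op=back(s,(203,211),.125); tw=back(s,(188,176),.130); print(op,tw,np.linalg.norm((op-tw)[:2]))
m=ctrl.outline_of(s,"opening")
for d in m: v,u=np.nonzero(d["pixels"]); print("outline",d["confidence"],u.mean(),v.mean(),u.min(),u.max(),v.min(),v.max())
im=s["pixels"].copy()
u=(tw-op)[:2];u/=np.linalg.norm(u)
for c,r in ((op,.0555),([.594,-.31,.054],.054),([.654,-.078,.044],.042),([.463,-.11,.064],.066)):
    cv2.polylines(im,[np.int32(project(s,ring(c,r))*16)],True,(0,255,255),1,cv2.LINE_AA,4)
cv2.polylines(im,[np.int32(project(s,ring([*(op[:2]+.12*u),.125],.045))*16)],True,(255,255,0),1,cv2.LINE_AA,4)
cv2.imwrite("pics/top2.png",cv2.resize(im[110:290,140:440],(800,480),interpolation=cv2.INTER_CUBIC))
E
```

```text
[0.5075645  0.24997155 0.125     ] [0.6140662  0.29610671 0.13      ] 0.11606491970186363
outline 0.82 197.94475365903938 194.9880437023294 156 240 146 242
```

View pics/top2.png

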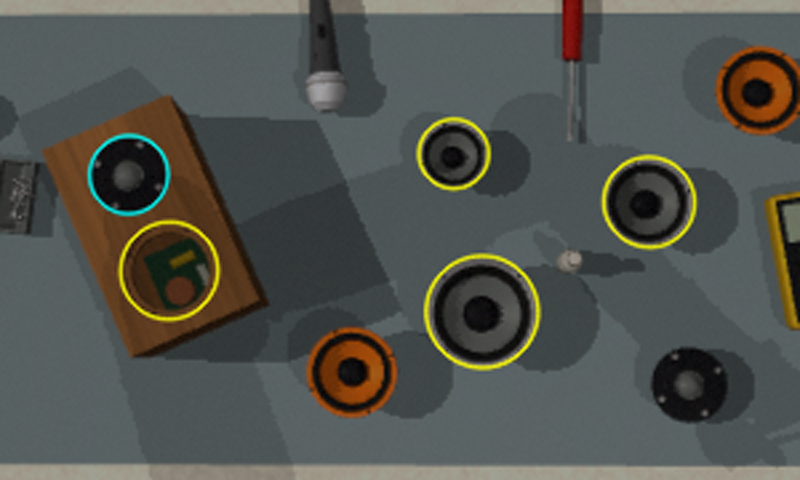

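>>> carry_out:
  increments:
    - [0, 0, 0, 0, 0, 40, 1]
    - [0, 0, 0, 0, 0, 80, 1]
    - [0, 0, 0, 0, 0, 80, 1]

```text
clock: 1.58
tool_pos: [0.1907, -0.6491, 0.3109]
orientation: [180.0, 0.4, 106.4]
force: [-0.7, -0.2, -0.4]
opening: 0.0632
```

The overlay rings match the frames, so the driver that fits (108 mm) is at (0.594,-0.310) and the opening at (0.508,0.250). I'll go above the driver, moving left first to clear the equipment rack.

>>> carry_out:
  increments:
    - [0, 0, 0, 10, 40, 0, 1]
    - [0, 0, 0, 20, 80, 0, 1]
    - [0, 0, 0, 35, 130, 0, 1]
    - [0, 0, 0, 60, 180, 0, 1]
    - [0, 0, 0, 100, 210, 0, 1]
    - [0, 0, 0, 150, 235, 0, 1]
    - [0, 0, 0, 200, 260, 0, 1]
    - [0, 0, 0, 250, 280, 0, 1]
    - [0, 0, 0, 300, 300, -20, 1]
    - [0, 0, 0, 350, 320, -60, 1]
    - [0, 0, 0, 390, 333, -90, 1]
    - [0, 0, 0, 404, 338, -110, 1]
    - [0, 0, 0, 404, 338, -120, 1]
    - [0, 0, 0, 404, 338, -120, 1]
    - [0, 0, 0, 404, 338, -120, 1]
    - [0, 0, 0, 404, 338, -120, 1]

```text
clock: 3.58
tool_pos: [0.5942, -0.3102, 0.1882]
orientation: [179.9, 0.1, 106.3]
force: [-0.2, 0.1, -0.5]
opening: 0.0007
```

Run:
```python
from h import *
from scipy.spatial.transform import Rotation as Ro
o=ctrl.get_obs(); s=ctrl.snapshot("wrist"); print(o["tool_pos"],o["orientation"],o["force"])
T=np.eye(4);T[:3,:3]=Ro.from_euler("xyz",o["orientation"],degrees=True).as_matrix();T[:3,3]=o["tool_pos"]
W=np.linalg.inv(T@s["hand_eye"]); s2=dict(s,rvec=cv2.Rodrigues(W[:3,:3])[0],tvec=W[:3,3])
for d in ctrl.search_frame(s,"driver_108_cap"): print(d["centre"],d["confidence"])
im=s["pixels"].copy()
for c,r in (([.594,-.31,.054],.054),([.594,-.31,.046],.018)):
    cv2.polylines(im,[np.int32(project(s2,ring(c,r))*16)],True,(0,255,255),1,cv2.LINE_AA,4)
cv2.imwrite("pics/w1.png",im)
```

```text
[ 0.59417177 -0.31019291  0.18815202] [1.79885099e+02 6.55360963e-02 1.06332132e+02] [-0.22661447  0.11807874 -0.45220808]
[0.5928, -0.307, 0.0485] 0.86
[0.7105, -0.4473, 0.0448] 0.8
```

View pics/w1.png

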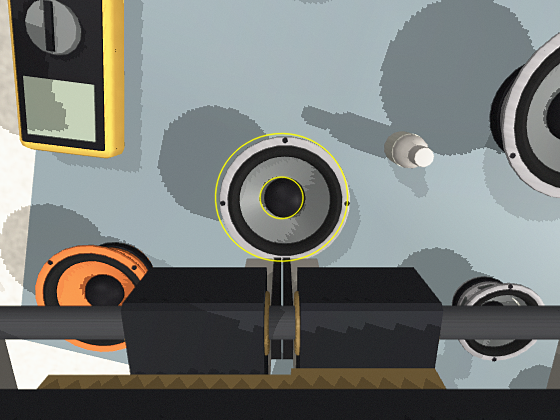

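The wrist view shows the grey 108 mm driver centred at about (284,198). The predicted ring agrees with it to about 2 mm. Next I descend and hold.

>>> carry_out:
  increments:
    - [0, 0, 0, 0, 1, -25, 1]
    - [0, 0, 0, 0, 1, -50, 1]
    - [0, 0, 0, 0, 1, -75, 1]
    - [0, 0, 0, 0, 1, -95, 1]
    - [0, 0, 0, 0, 1, -107, 1]
    - [0, 0, 0, 0, 1, -111, 1]
    - [0, 0, 0, 0, 1, -111, 1]
    - [0, 0, 0, 0, 1, -111, 1]
    - [0, 0, 0, 0, 1, -111, 1]
    - [0, 0, 0, 0, 1, -111, 1]
    - [0, 0, 0, 0, 1, -111, 1]
    - [0, 0, 0, 0, 1, -111, 1]
    - [0, 0, 0, 0, 1, -111, 1]
    - [0, 0, 0, 0, 1, -111, 1]
    - [0, 0, 0, 0, 1, -111, 1]
    - [0, 0, 0, 0, 1, -111, 1]
    - [0, 0, 0, 0, 1, -111, 1]
    - [0, 0, 0, 0, 1, -111, 1]
    - [0, 0, 0, 0, 1, -111, 1]
    - [0, 0, 0, 0, 1, -111, 1]

```text
clock: 6.18
tool_pos: [0.5943, -0.3086, 0.0756]
orientation: [180.0, 0.0, 106.4]
force: [-0.4, -0.2, 0.7]
opening: 0.0003
```

>>> carry_out:
  increments:
    - [0, 0, 0, 0, 0, 0, 1]
    - [0, 0, 0, 0, 0, 0, 1]
    - [0, 0, 0, 0, 0, 0, 1]
    - [0, 0, 0, 0, 0, 0, 1]
    - [0, 0, 0, 0, 0, 0, 1]
    - [0, 0, 0, 0, 0, 0, 1]
    - [0, 0, 0, 0, 0, 0, 1]
    - [0, 0, 0, 0, 0, 0, 1]
    - [0, 0, 0, 0, 0, 0, 1]
    - [0, 0, 0, 0, 0, 0, 1]

```text
clock: 7.42
tool_pos: [0.5943, -0.3086, 0.0756]
orientation: [-180.0, -0.0, 106.4]
force: [-0.7, -0.2, 0.2]
opening: 0.0003
```

>>> carry_out:
  increments:
    - [0, 0, 0, 0, 0, 40, 1]
    - [0, 0, 0, 0, 0, 90, 1]
    - [0, 0, 0, 0, 0, 140, 1]
    - [0, 0, 0, 0, 0, 180, 1]
    - [0, 0, 0, -5, 30, 200, 1]
    - [0, 0, 0, -12, 80, 200, 1]
    - [0, 0, 0, -20, 130, 200, 1]
    - [0, 0, 0, -28, 180, 200, 1]
    - [0, 0, 0, -36, 230, 200, 1]
    - [0, 0, 0, -44, 280, 200, 1]
    - [0, 0, 0, -52, 330, 200, 1]
    - [0, 0, 0, -60, 380, 200, 1]
    - [0, 0, 0, -68, 430, 200, 1]
    - [0, 0, 0, -76, 480, 200, 1]
    - [0, 0, 0, -82, 525, 200, 1]
    - [0, 0, 0, -86, 550, 195, 1]
    - [0, 0, 0, -86, 559, 190, 1]
    - [0, 0, 0, -86, 559, 190, 1]
    - [0, 0, 0, -86, 559, 190, 1]
    - [0, 0, 0, -86, 559, 190, 1]

```text
clock: 9.93
tool_pos: [0.5086, 0.2496, 0.2659]
orientation: [180.0, -0.0, 106.3]
force: [0.3, -0.3, 0.7]
opening: 0.0
```

Run:
```python
from h import *
from scipy.spatial.transform import Rotation as Ro
o=ctrl.get_obs(); s=ctrl.snapshot("wrist"); print(o["tool_pos"],o["orientation"],o["force"])
T=np.eye(4);T[:3,:3]=Ro.from_euler("xyz",o["orientation"],degrees=True).as_matrix();T[:3,3]=o["tool_pos"]
W=np.linalg.inv(T@s["hand_eye"]); s2=dict(s,rvec=cv2.Rodrigues(W[:3,:3])[0],tvec=W[:3,3])
im=s["pixels"].copy()
cv2.polylines(im,[np.int32(project(s2,ring((.508,.250,.125),.0555))*16)],True,(0,255,255),1,cv2.LINE_AA,4)
cv2.imwrite("pics/w2.png",im)
```

```text
[0.50855024 0.249582   0.26590958] [ 1.79974925e+02 -8.67713838e-03  1.06313529e+02] [ 0.33300833 -0.34936175  0.68022426]
```

View pics/w2.png

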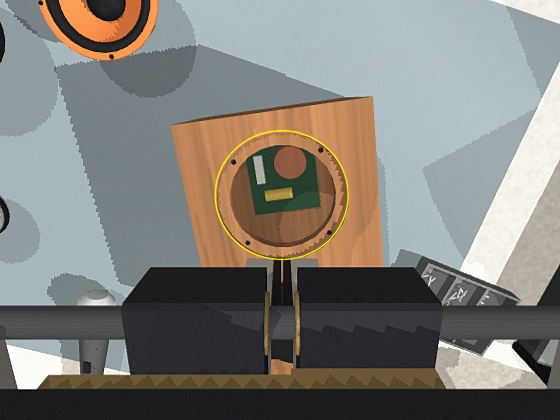

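The ring fits the recess, centred at about (282,195). Next I descend and hold.

>>> carry_out:
  increments:
    - [0, 0, 0, 0, 0, -25, 1]
    - [0, 0, 0, 0, 0, -50, 1]
    - [0, 0, 0, 0, 0, -75, 1]
    - [0, 0, 0, 0, 0, -95, 1]
    - [0, 0, 0, 0, 0, -110, 1]
    - [0, 0, 0, 0, 0, -115, 1]
    - [0, 0, 0, 0, 0, -115, 1]
    - [0, 0, 0, 0, 0, -115, 1]
    - [0, 0, 0, 0, 0, -115, 1]
    - [0, 0, 0, 0, 0, -115, 1]
    - [0, 0, 0, 0, 0, -115, 1]
    - [0, 0, 0, 0, 0, -115, 1]
    - [0, 0, 0, 0, 0, -115, 1]
    - [0, 0, 0, 0, 0, -115, 1]
    - [0, 0, 0, 0, 0, -115, 1]
    - [0, 0, 0, 0, 0, -115, 1]
    - [0, 0, 0, 0, 0, -115, 1]
    - [0, 0, 0, 0, 0, -115, 1]
    - [0, 0, 0, 0, 0, -115, 1]
    - [0, 0, 0, 0, 0, -115, 1]

```text
clock: 12.48
tool_pos: [0.5082, 0.2504, 0.1506]
orientation: [-180.0, -0.0, 106.4]
force: [-0.2, -0.3, 1.2]
opening: 0.0002
```

>>> carry_out:
  increments:
    - [0, 0, 0, 0, 0, 0, 1]
    - [0, 0, 0, 0, 0, 0, 1]
    - [0, 0, 0, 0, 0, 0, 1]
    - [0, 0, 0, 0, 0, 0, 1]
    - [0, 0, 0, 0, 0, 0, 1]
    - [0, 0, 0, 0, 0, 0, 1]
    - [0, 0, 0, 0, 0, 0, 1]
    - [0, 0, 0, 0, 0, 0, 1]
    - [0, 0, 0, 0, 0, 0, 1]
    - [0, 0, 0, 0, 0, 0, 1]

```text
clock: 13.72
tool_pos: [0.5083, 0.2504, 0.1506]
orientation: [180.0, -0.0, 106.4]
force: [0.1, -0.2, -0.6]
opening: 0.0005
```

Run:
```python
from h import *
o=ctrl.get_obs(); print(o["clock"],o["tool_pos"],o["force"])
s=ctrl.snapshot("scene")
for l in L: print(l,[np.round(d["centre"],3).tolist() for d in ctrl.search_frame(s,l)][:3])
print(ctrl.close_job())
```

```text
13.725 [0.50827026 0.25041558 0.15056716] [ 0.13371956 -0.21367214 -0.55114054]
driver_84_cap []
driver_108_cap [[0.396, 0.043, 0.046], [0.594, -0.307, 0.048], [0.179, -0.339, 0.051]]
driver_132_cap [[0.463, -0.112, 0.057]]
spare_tweeter_cap [[0.384, -0.355, 0.035]]
opening [[0.612, 0.276, 0.125]]
threadlock [[0.535, -0.213, 0.037], [0.655, -0.078, 0.038]]
screwdriver [[0.823, -0.22, 0.02], [0.381, -0.354, 0.033]]
microphone [[0.79, 0.088, 0.038]]
screw_tray [[0.615, 0.51, 0.006]]
multimeter [[0.544, -0.495, 0.039]]
the job is handed in; nothing more can be done
None
```

The driver that fits is the grey one with the 108 mm frame, at (0.594, -0.309). I pointed down at its cap from about 28 mm above and held for about 2.5 s. Then I pointed at the empty opening at (0.508, 0.250) from about 26 mm above the panel, held for about 2.5 s, and handed the job in there at 13.7 s.

**Aim:** before each descent, the wrist picture showed the predicted ring on the driver or the recess to within about 2 mm.

**Contact:** force readings stayed at about 1 N or less, which looks like sensor noise. That is above the 0.3 N limit, so they can't prove there was no touch, but I planned clearances of at least 20 mm.

**Nothing moved:** in the last look, everything found was within about 5 mm of its first detected position, about the detection error.

**Disagreements in the detections:**
- **84 mm driver:** the last look did not report it by name. It did report something at its old spot, (0.655, -0.078), under the wrong label "threadlock".
- **Opening:** the network's "opening" gave the middle of the cabinet or the fitted tweeter, so I measured the opening from the pictures instead.

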